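Release a ratchet clamp and load its drilled plate

TASK

The swing clamp on the setting fixture is locked over the empty nest by its ratchet: lift the pawl out of the teeth and throw it right over so that it lies back, then turn the clamp backwards until it comes up against its stop. Then pick up the plate with the two holes and lower it gently, without dropping it, onto both dowels until it lies flat in the nest; the nest is adjustable and may be clamped a few millimetres off centre along its slots, so feel for the dowels. Leave the pawl thrown back, the clamp open and the blank plate, the jar and the screwdriver where they are.

Things in the scene. Friction and masses are not known exactly. Their poses are not given: they have to be found in the camera images.
- fixture: Fixed steel fixture: base plate 180 (x) by 270 (y) by 12 mm. Origin on the bench; the base plate spans x -90..90, y -145..125 mm from it; z up. 'Fixture frame' offsets below are from this origin along its axes. It carries the clamp (upright axis at x 0, y -55), the pawl (y -95) and the nest with two dowels (y +75).
- nest (a point): Nominal nest centre, a fixed point of the fixture (fixture frame 0, 75, 16 mm; its axes). The nest is a 100 by 70 mm steel pad with its flat face at this height, clamped in slots: its true centre lies anywhere within 7 mm of this point along the fixture's y (not off in x, not turned) and is not measured. Two bevelled dowels, 8 mm in diameter, stand 12 mm above the face, at x -30 and +30 from its centre.
- clamp (a joint): Turn of the ratchet wheel with its clamp arm about its upright axis, rad. 0: arm points to the fixture's +y, over the nest. Grows as it turns backwards, counter-clockwise from above (arm swings to the fixture's -x, then -y), to a hard stop at 2.2. Starts at 0 to 0.3; stays where left; turning takes about 0.1 N m. With the pawl down it turns backwards at most one tooth (0.5 rad), then locks.
- clamp_tip (a point): Top of the clamp arm over its end foot, 110 mm from the axis, 38 mm above the bench. The arm is 20 mm wide, 30 to 38 mm above the bench and reaches 121 mm from the axis; the rubber foot reaches down to 23 mm. The wheel is 96 mm across with 12 saw teeth on its top face near the rim, tooth tops 46.5 mm above the bench.
- head (a point): Centre of the square head on the clamp's axis, by which the wheel is turned: 26 by 26 mm across the flats, from 48 to 78 mm above the bench (this point at 63 mm, fixture frame 0, -55). Its x and y axes are square to the flats and turn with the clamp.
- pawl (a joint): Turn of the pawl about its level hinge (along the fixture's y, at fixture frame x 50, z 58 mm), rad. 0 to 0.15: down on the wheel's teeth. Grows as the pawl is lifted and swings up and over towards the fixture's +x: 1.57 upright, stop at 2.5 where it lies back. Loose (60 g): let go before upright it falls back on the teeth, let go past upright it falls to the stop.
- pawl_pin (a point): Gripping point on the pawl's round lifting pin: 10 mm in diameter, level along the fixture's y, sticking out 46 mm towards -y (this point 28 mm out; fixture frame 14, -123, 64 mm when down). It circles the hinge at 36.5 mm radius, at an angle of joint value + 0.165 above the hinge's -x side. Free room 25 mm on both sides and 45 mm below. It turns freely between the fingers.
- plate_grip (a point): Centre of the grip block of the loose plate to load (aluminium, about 160 g). Plate 90 (x) by 60 (y) by 8 mm, two through holes 9.2 mm in diameter at x -30 and +30, y 0. The block in its middle is 24 (x) by 20 (y) mm, 28 mm tall above the plate; this point is 22 mm above the underside. It fits either way round. Held across the 20 mm (y) the fingers clear the dowels.
- blank_grip (a point): Look-alike to leave alone: plate and block of the same sizes without holes; the same point of its block.
- jar: Small amber glass jar, 52 mm across, 60 mm high; origin at its underside. Leave alone.
- screwdriver: Screwdriver lying on the bench right of the fixture; origin under its middle. Leave alone.
There are look-alikes about, which are no part of the job. Leave any purple look-alike of the part that bears plate_grip alone.

How it is judged:
By the outcome, as a careful person would: the job done as asked, in the order asked, and still so for the second after the job is handed in, with the robot touching nothing.
It also fails if it takes over 69 s, if anything falls off the work surface, if the arm or the gripper's body presses on something with over 40 N, if the wrist force passes 120 N, or if a joint passes its speed limit or range.

ROBOT

A 7-joint arm with a two-finger parallel gripper is mounted at the origin on the work surface. World frame = base frame: x ahead of the robot, y to its left, z up, the work surface at z = 0. Lengths are in mm, angles in rad, forces in N, time in s.
With the tool pointing down it reaches from about 425 to 825 mm from the base axis. Payload 3.6 kg.
Tool frame: the origin (TCP) lies on the centre line of the jaws, within the pads' length; the fingertips stand 25 mm ahead of it and the grasp point (between the pads) lies 6 mm ahead of it (env.tips_ahead is the distance from the TCP to the fingertips, in mm); z points along the fingers, y is the direction in which the jaws open and shut (so a half turn about z gives the same grasp; the last joint's range is limited). The gripper opens to 93 mm and grips with 3 to 60 N. Pads are 15 mm wide; open, the fingers measure 128 mm over their backs; the gripper's body (75 mm by 188 mm) begins 65 mm behind the grasp point.
Start: joints at [1.185, 0.615, -0.013, 1.423, 0.008, 1.103, -0.04], TCP at [228.258, -608.574, 243.64] pointing down, gripper open.
Joint ranges: [-3.12, 3.12], [-0.3, 2.06], [-1.34, 1.32], [0.26, 2.42], [-1.36, 4.5], [0.01, 1.98], [-2.84, 2.84]. Speed limits (rad/s): [2.79, 2.79, 3.14, 3.14, 3.14, 3.14, 3.14].

INTERFACE

Orientations are given as a rotation vector (axis times angle).
In Python, from rig import env gives the robot as it stands.
- The arm moves only by the tool carry_out, never from a script. Its argument "moves" is text: rows parted by semicolons, each of 7 numbers parted by spaces: the shift along the tool's x, y, z in m, then the turn, a rotation vector about the tool's x, y, z in rad, then the finger opening in m, from 0 to 0.093. A call has 1 to 12 rows; each row shifts and turns the commanded pose from where the row before left it, along the tool's axes as they then stand; what a row does not reach is not made up. A row lasts 1/10 s, in which the tool goes at most 50 mm and 8.59 degrees, less where a joint would pass 70% of its speed; a pose out of reach is approached as far as the arm can. A call is refused whole if a number of a shift passes 0.05 or a number of a turn 0.15, either way. A call with a gripper value outside its range is refused whole. The fingers move at their own pace and stop on an object; "grip_force" is the grip in N (left out, the last holds). Time passes only in rows, so rows that do not move let the fingers close. It gives the time, the measured TCP pose, the force and the opening at its end, in the units of the state.
- env.get_obs(): the state, without advancing time (a new reading comes with each control period).
- env.capture(name): name is "scene" or "side" or "wrist"; returns the picture (480x640x3 uint8, blue, green, red); there is no depth.
- env.get_calibration(name): a dict with "fovy" (degrees; the focal length in pixels is half the picture's height over the tangent of half this angle, whatever the lens; pixels are square), "cx", "cy" (the principal point, pixels), "eye" and "rotation" of the camera in the world. Camera axes: x right, y up, looking along -z (the intrinsics and any distortion apply to the point x, -y, -z); pixel columns grow to the right and rows downward; lengths in mm; the calibration is good to about 2 mm. A picture is of the moment at which its call begins: read the wrist's pose just before it. get_calibration takes no time and is no camera call; for the wrist camera it gives the pose at the moment of the call.
- env.close_job(): hands the job in, once; it reports no verdict.
The state is a dict: "t": time; "qpos": joint angles; "qvel": joint speeds; "tau": joint torques, N m; "tcp_pos": TCP position; "tcp_rot": TCP orientation; "wrist_force": force on the tool from outside, world axes, zero at the start; "wrist_torque": the same for the moment, N m; "gripper_width": finger opening in mm.
Only numpy, scipy, OpenCV 4.12 (cv2) and the standard library are available. Lean on these libraries where they do the work, as an engineer would, in place of code of your own. Each camera call takes 0.05 s, during which the arm holds its last target.

## Working session

There is one attempt and no reset: what is moved stays moved. The work goes in short steps, Python scripts to look and compute and a tool call to move; the robot and the scene stay as the last step left them, time stands still between calls to the robot, and variables do not carry over. Pictures are saved under pics/ and viewed, and the job is handed in when it is done.

Besides the shell and the picture viewer there is one more tool, called in YAML: its name, and indented under it one key for each argument. carry_out: Moves the arm, as the interface text tells. Its arguments: {"type":"object","properties":{"moves":{"type":"string"},"grip_force":{"type":"number"}},"required":["moves"]}

```bash
ls; mkdir -p pics
python3 - <<'E'
from rig import env
import cv2,numpy as np
print(env.get_obs())
for n in ["scene","side","wrist"]:
    c=env.get_calibration(n);print(n,c)
    cv2.imwrite(f"pics/{n}0.png",env.capture(n))
E
```

```text
pics
{'t': 0.0, 'qpos': array([ 1.18553052,  0.6159103 , -0.01259196,  1.42485706,  0.0081003 ,
        1.10338376, -0.04040873]), 'qvel': array([-0.00200403, -0.00097621,  0.00106971, -0.00061535,  0.00028024,
       -0.00034064, -0.00016032]), 'tau': array([ 1.14495447e-04, -4.58933079e+01,  2.09179628e-01, -1.65743637e+01,
       -6.10381225e-02,  2.06412765e-02,  2.69401708e-04]), 'tcp_pos': array([ 227.97608687, -607.95297853,  242.50080656]), 'tcp_rot': array([-3.08875277e+00, -5.60150030e-01,  7.78514907e-04]), 'wrist_force': array([-0.53698669,  0.21181248,  0.77798232]), 'wrist_torque': array([-0.02190299, -0.02338306,  0.02442207]), 'gripper_width': 93.01676316192902}
scene {'fovy': 55.09896154342123, 'cx': 318.3508163304312, 'cy': 239.78765249002868, 'eye': array([1032.10751717,   63.15266895,  849.28664079]), 'rotation': array([0.44456576, 0.49666421, 1.64844929])}
side {'fovy': 46.747693536609354, 'cx': 315.843243618916, 'cy': 236.39171845597363, 'eye': array([159.17548573, 681.13586464, 906.69328769]), 'rotation': array([ 0.24727666, -0.98649978, -2.5272526 ])}
wrist {'fovy': 62.4328731615308, 'cx': 316.6423489211207, 'cy': 243.81212569162557, 'eye': array([ 289.86858433, -586.05127238,  384.07010724]), 'rotation': array([-0.21266553,  0.15029044, -1.20709261])}
```

View pics/scene0.png

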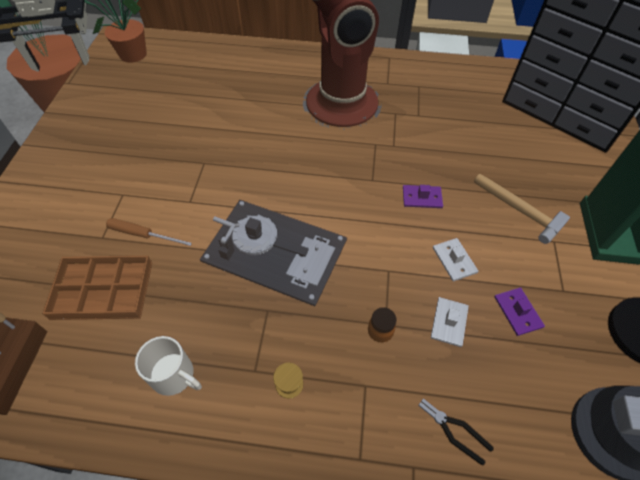

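View pics/side0.png

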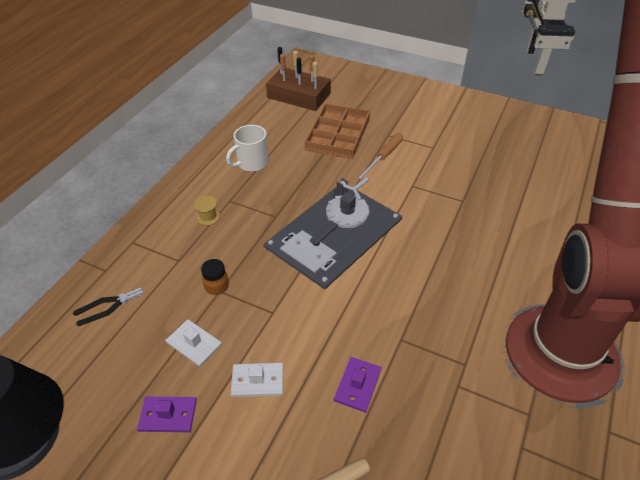

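View pics/wrist0.png

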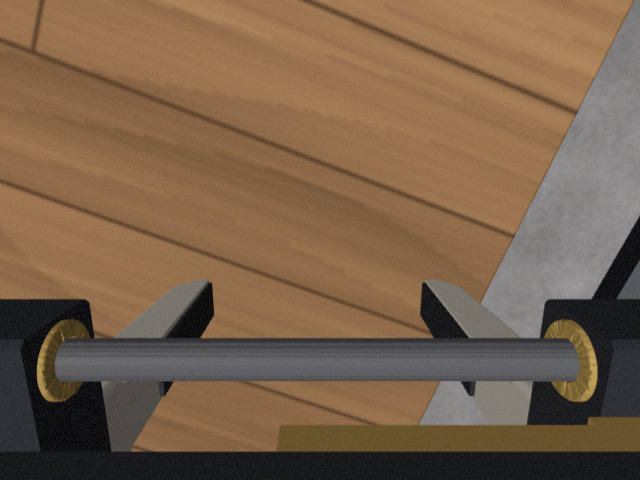

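```bash
cat > h.py <<'E'
import cv2,numpy as np
from scipy.spatial.transform import Rotation as R
def cam(c):
    f=240/np.tan(np.radians(c['fovy'])/2)
    return f,c['cx'],c['cy'],np.array(c['eye']),R.from_rotvec(c['rotation']).as_matrix()
def ray(c,u,v):
    f,cx,cy,e,M=cam(c)
    d=M@np.array([(u-cx)/f,-(v-cy)/f,-1.]); return e,d/np.linalg.norm(d)
def onz(c,u,v,z):
    e,d=ray(c,u,v); return e+d*(z-e[2])/d[2]
def proj(c,P):
    f,cx,cy,e,M=cam(c); p=M.T@(np.array(P,float)-e)
    return np.array([cx+f*p[0]/-p[2],cy-f*p[1]/-p[2]])
def tri(rays):
    A=np.zeros((3,3));b=np.zeros(3)
    for e,d in rays:
        P=np.eye(3)-np.outer(d,d);A+=P;b+=P@e
    x=np.linalg.solve(A,b)
    return x,[np.linalg.norm((np.eye(3)-np.outer(d,d))@(x-e)) for e,d in rays]
E
python3 - <<'E'
import cv2
a=cv2.imread('pics/scene0.png');b=cv2.imread('pics/side0.png')
def z(im,x0,y0,w,h,k,n):
    cv2.imwrite(n,cv2.resize(im[y0:y0+h,x0:x0+w],None,fx=k,fy=k,interpolation=cv2.INTER_CUBIC))
z(a,195,190,160,120,5,'pics/sc_fix.png')
z(b,255,170,160,120,5,'pics/si_fix.png')
z(a,390,170,160,180,3.3,'pics/sc_pl.png')
z(b,130,310,160,120,5,'pics/si_pl.png')
E
```

```text
(no output)
```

View pics/sc_fix.png

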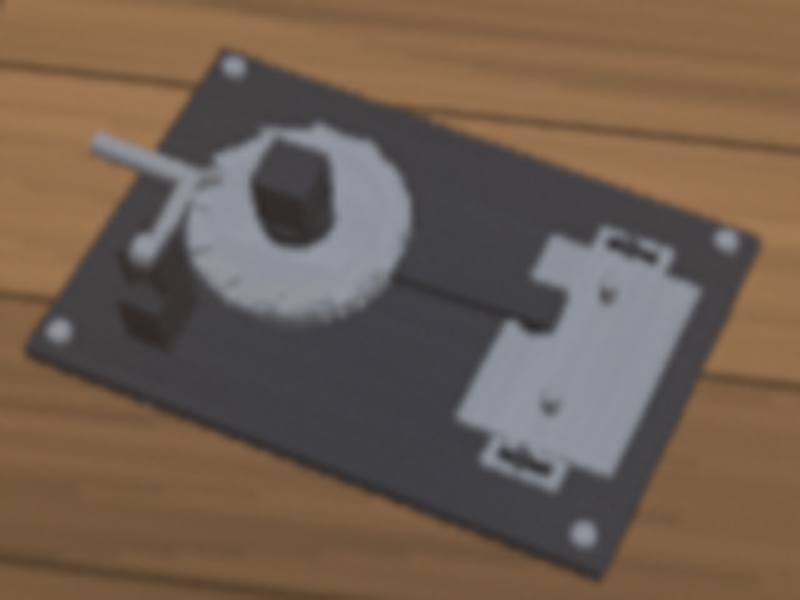

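View pics/si_fix.png

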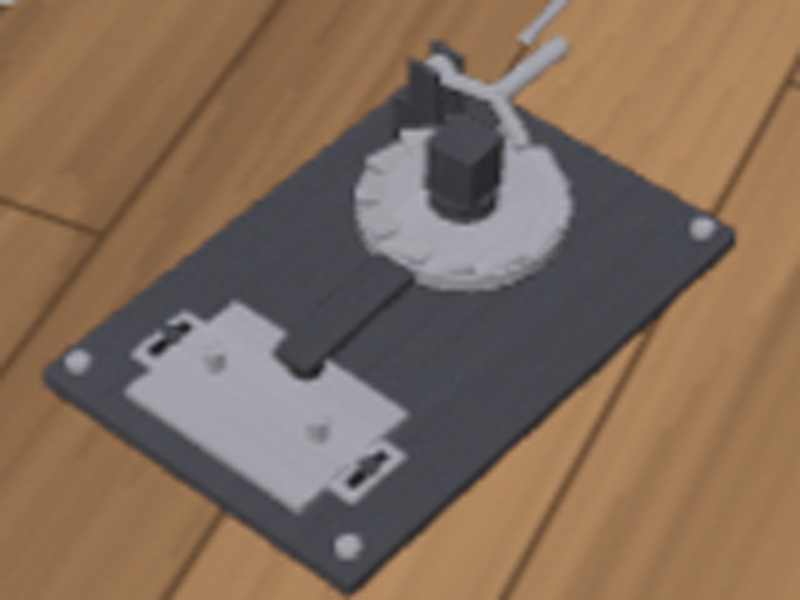

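View pics/sc_pl.png

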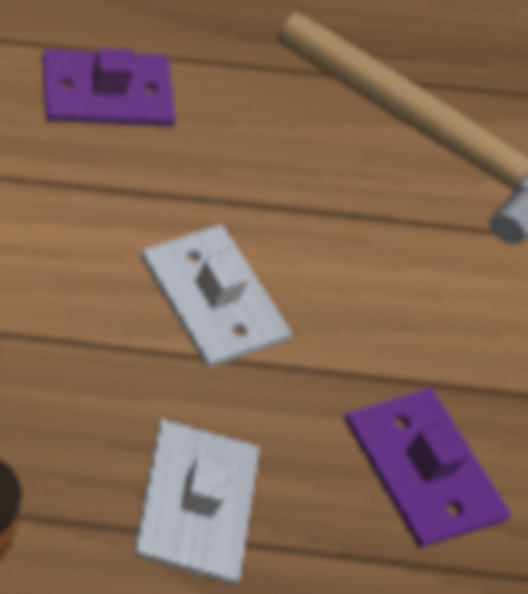

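View pics/si_pl.png

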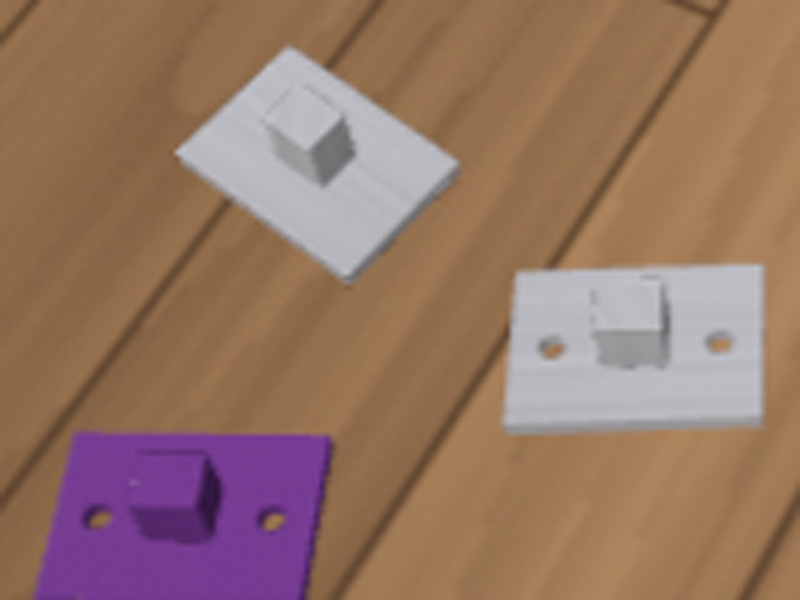

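Run:
```python
from rig import env
from h import *
S=env.get_calibration('scene');D=env.get_calibration('side')
sc=lambda p:(p[0]/5+195,p[1]/5+190)
sd=lambda p:(p[0]/5+255,p[1]/5+170)
# top edge corners z=12: order (-x,-y),(-x,+y),(+x,+y),(+x,-y)
F=np.array([[-90,-145],[-90,125],[90,125],[90,-145]],float)
A=np.array([onz(S,*sc(p),12)[:2] for p in [(222,48),(760,240),(604,573),(27,346)]])
B=np.array([onz(D,*sd(p),12)[:2] for p in [(735,233),(350,590),(45,373)]])
print(A.round(1),B.round(1))
def fit(F,W):
    fm,wm=F.mean(0),W.mean(0);a=F-fm;b=W-wm
    th=np.arctan2((a[:,0]*b[:,1]-a[:,1]*b[:,0]).sum(),(a*b).sum())
    M=np.array([[np.cos(th),-np.sin(th)],[np.sin(th),np.cos(th)]])
    o=wm-M@fm;return th,o,(F@M.T+o-W)
for nm,f,w in [('sc',F,A),('sd',F[[0,1,2]],B),('all',np.vstack([F,F[[0,1,2]]]),np.vstack([A,B]))]:
    th,o,r=fit(f,w);print(nm,th,o,r.round(1).tolist())
sp=lambda p:(p[0]/3.3+390,p[1]/3.3+170)
sq=lambda p:(p[0]/5+130,p[1]/5+310)
print('plate',[onz(S,*sp(p),8)[:2].round(1) for p in [(143,251),(222,225),(291,333),(211,360)]],'holes',[onz(S,*sp(p),8)[:2].round(1) for p in [(193,256),(239,329)]])
print('plate side',[onz(D,*sq(p),8)[:2].round(1) for p in [(516,270),(764,265),(763,418),(505,424)]],'holes',[onz(D,*sq(p),8)[:2].round(1) for p in [(552,347),(720,342)]])
print('blocktop',[onz(D,*sq(p),36)[:2].round(1) for p in [(592,288),(660,277),(662,330),(596,332)]])
print('blk', [onz(D,*sq(p),8)[:2].round(1) for p in [(290,46),(460,163),(348,278),(178,153)]])
print('head', onz(D,*sd((467,135)),78),onz(S,*sc((295,168)),78))
print('pin end', tri([ray(S,*sc((97,144))),ray(D,*sd((562,47)))]))
print('pin base', tri([ray(S,*sc((190,178))),ray(D,*sd((500,92)))]))
```

```text
[[ 388.  -201.5]
 [ 461.6   56.8]
 [ 630.4   10.3]
 [ 557.8 -247.1]] [[ 385.3 -196.9]
 [ 455.7   61.4]
 [ 626.1   11.3]]
sc -0.2729312805706975 [512.13906986 -85.7394013 ] [[-1.6, 0.4], [-2.5, 2.1], [2.1, 0.0], [1.9, -2.5]]
sd -0.27107875050348745 [508.58836997 -83.1752238 ] [[-2.2, -1.9], [-0.4, 0.0], [2.6, 1.9]]
all -0.27082818773065453 [510.61024866 -84.63514279] [[-2.9, 1.2], [-4.3, 3.1], [0.4, 1.4], [0.7, -1.3], [-0.2, -3.4], [1.6, -1.5], [4.6, 0.4]]
plate [array([454.7, 245.9]), array([426.5, 298.6]), array([505.1, 339.4]), array([531.9, 287.9])] holes [array([454.2, 278.7]), array([506.6, 306.5])]
plate side [array([533.6, 287.6]), array([452.9, 246.7]), array([424.6, 300. ]), array([505. , 341.1])] holes [array([505.6, 308.5]), array([452.4, 280.8])]
blocktop [array([494. , 294.4]), array([474.6, 280.3]), array([463.7, 298. ]), array([484. , 308.6])]
blk [array([665.2, 241.9]), array([576.7, 258.1]), array([587.3, 316.9]), array([675.5, 300.4])]
head [ 494.50182927 -139.32805206   78.        ] [ 496.68983593 -136.54926703   78.        ]
pin end (array([ 485.05464208, -226.29146219,   62.87583308]), [np.float64(0.16423795803243751), np.float64(0.16423795803225072)])
pin base (array([ 497.93168994, -183.11798205,   65.03404871]), [np.float64(0.8939583507137437), np.float64(0.8939583507137346)])
```

```bash
cat >> h.py <<'E'
TH=-0.272; O=np.array([510.6,-84.6])
def fx(p,th=TH,o=O):
    c,s=np.cos(th),np.sin(th); return np.r_[np.array([[c,-s],[s,c]])@np.array(p[:2],float)+o, p[2]]
def tool(obs): return R.from_rotvec(obs['tcp_rot']).as_matrix()
def togo(obs,P,yawy=None):
    """shift in tool axes (mm) to P; yawy: wanted world angle of tool y -> turn about tool z"""
    M=tool(obs); d=M.T@(np.array(P)-obs['tcp_pos']); out='shift mm %s'%d.round(1)
    a=np.arctan2(M[1,1],M[0,1])
    tilt=np.degrees(np.arccos(-M[2,2]))
    if yawy is not None: out+=' turn z %.3f'%(-((yawy-a+np.pi)%(2*np.pi)-np.pi))
    return out+' yaw_y %.3f tilt %.2fdeg'%(a,tilt)
E
python3 - <<'E'
from rig import env
from h import *
o=env.get_obs();W=env.get_calibration('wrist')
M=tool(o); e,d=ray(W,W['cx'],W['cy'])
print('eye tool',M.T@(W['eye']-o['tcp_pos']),'look tool',M.T@d, 'at z=60', onz(W,W['cx'],W['cy'],60))
pin=fx([14,-123,64]);print(pin, fx([0,75,16]),fx([0,-55,63]))
print(togo(o,[pin[0],pin[1],200],-0.272))
E
```

```text
eye tool [  65.61118792    0.83999835 -141.44160112] look tool [-2.42309579e-01 -2.36942358e-04  9.70198955e-01] at z=60 [ 213.81834834 -613.88408085   60.        ]
[ 491.04030851 -206.83918549   64.        ] [530.74938328 -12.35733703  16.        ] [ 495.82378559 -137.57795285   63.        ]
shift mm [ 387.1 -283.3   43.3] turn z -0.940 yaw_y -1.212 tilt 0.11deg
```

carry_out:
  moves: "0.036 -0.027 0.004 0 0 0 0.093;0.036 -0.027 0.004 0 0 0 0.093;0.036 -0.027 0.004 0 0 0 0.093;0.036 -0.027 0.004 0 0 0 0.093;0.036 -0.027 0.004 0 0 0 0.093;0.036 -0.027 0.004 0 0 0 0.093;0.036 -0.027 0.004 0 0 0 0.093;0.036 -0.027 0.004 0 0 0 0.093;0.036 -0.027 0.004 0 0 0 0.06;0.036 -0.027 0.004 0 0 0 0.04;0.027 -0.013 0.003 0 0 0 0.024;0 0 0 0 0 -0.13 0.024"

```text
t: 1.35
tcp_pos: [494.6, -201.5, 200.1]
tcp_rot: [-3.04, -0.78, -0.004]
wrist_force: [-0.5, -0.6, 0.3]
gripper_width: 65.4
```

carry_out:
  moves: "0 0 0 0 0 -0.135 0.024;0 0 0 0 0 -0.135 0.024;0 0 0 0 0 -0.135 0.024;0 0 0 0 0 -0.135 0.024;0 0 0 0 0 -0.135 0.024;0 0 0 0 0 -0.135 0.024;0 0 0 0 0 0 0.024"

```text
t: 2.05
tcp_pos: [490.9, -207.9, 200.4]
tcp_rot: [-2.502, -1.899, 0.0]
wrist_force: [-0.0, 0.1, -0.2]
gripper_width: 23.9
```

Run:
```python
from rig import env
from h import *
import pickle
o=env.get_obs();W=env.get_calibration('wrist');im=env.capture('wrist')
cv2.imwrite('pics/w1.png',im);pickle.dump((o,W),open('w1.pkl','wb'))
pin=fx([14,-123,64])
print(o['t'],o['tcp_pos'],o['gripper_width'],togo(o,[pin[0],pin[1],200],-0.272))
```

```text
2.05 [ 490.8696237  -207.86306296  200.35317607] 23.887393980390385 shift mm [ 1.  -0.1  0.4] turn z -0.000 yaw_y -0.272 tilt 0.05deg
```

View pics/w1.png

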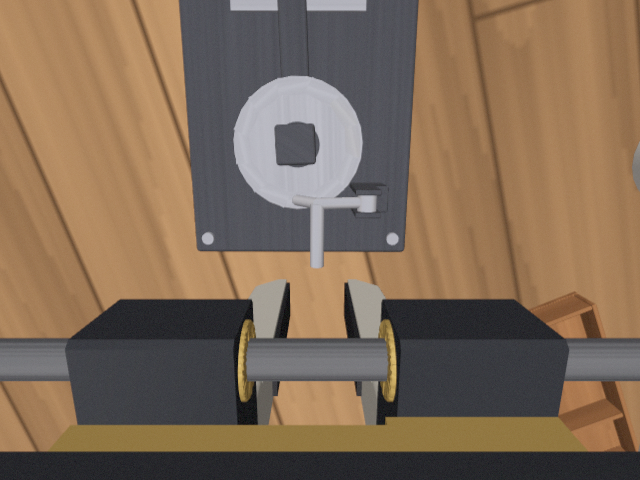

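Run:
```python
from h import *
import pickle
o,W=pickle.load(open('w1.pkl','rb'))
im=cv2.imread('pics/w1.png')
def inv(P,th=TH,oo=O):
    d=np.array(P[:2])-oo;c,s=np.cos(th),np.sin(th);return np.array([c*d[0]+s*d[1],-s*d[0]+c*d[1]]).round(1)
for n,u,v,z in [('c-',197,251,12),('c+',404,250,12),('head',295,144,78),('pinend',317,266,64),('pinbase',317,205,64),('eL',180,0,12),('eR',418,0,12),('armL',279,3,38),('armR',304,3,38),('scrL',208,239,14),('scrR',392,239,14)]:
    P=onz(W,u,v,z);print(n,P.round(1),inv(P))
print('proj pin',proj(W,fx([14,-123,64])),proj(W,fx([14,-141,64])),proj(W,fx([0,-55,78])))
cv2.imwrite('pics/w1c.png',cv2.resize(im[0:160,180:420],None,fx=3.3,fy=3.3,interpolation=cv2.INTER_CUBIC))
```

```text
c- [ 384.6 -202.2   12. ] [ -89.8 -147.1]
c+ [ 556.6 -249.6   12. ] [  88.7 -146.6]
head [ 494.7 -140.4   78. ] [ -0.3 -58. ]
pinend [ 484.9 -227.7   64. ] [  13.7 -144.8]
pinbase [ 497.1 -184.4   64. ] [ 13.8 -99.8]
eL [438.4 -16.4  12. ] [-87.9  46.3]
eR [608.9 -64.4  12. ] [89.3 45.8]
armL [508.7 -46.7  38. ] [-12.  36.]
armR [525.2 -51.3  38. ] [ 5.2 36. ]
scrL [ 398.  -194.4   14. ] [ -79. -136.]
scrR [ 548.6 -236.8   14. ] [  77.5 -136.4]
proj pin [317.30584527 237.08277283] [317.35164037 261.07740229] [295.38987455 139.16916535]
```

View pics/w1c.png

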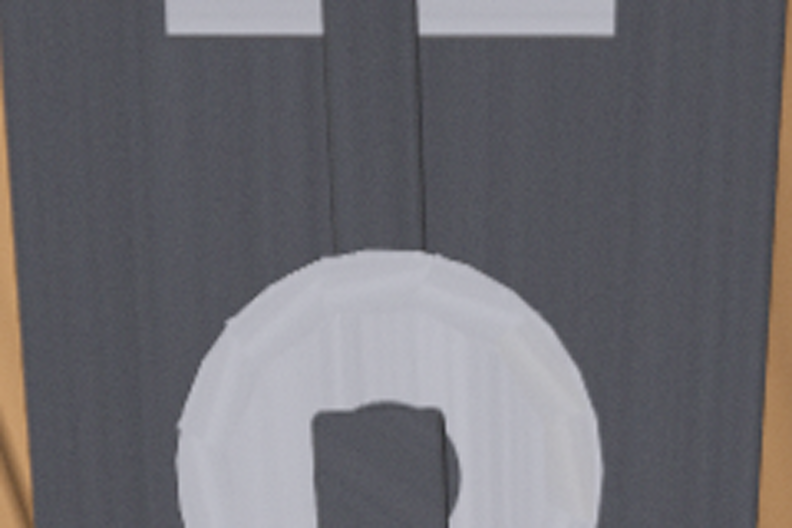

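carry_out:
  moves: "0 0 0.04 0 0 0 0.024;0 0 0.04 0 0 0 0.024;0 0 0.03 0 0 0 0.024;0 0 0.015 0 0 0 0.024;0 0 0.005 0 0 0 0.024;0 0 0 0 0 0 0.024;0 0 0 0 0 0 0.005;0 0 0 0 0 0 0.005;0 0 0 0 0 0 0.005;0 0 0 0 0 0 0.005"
  grip_force: 10

```text
t: 3.1
tcp_pos: [490.9, -207.7, 71.4]
tcp_rot: [2.502, 1.899, -0.001]
wrist_force: [-2.3, 1.4, 4.3]
gripper_width: 9.9
```

Run:
```python
from rig import env
from h import *
o=env.get_obs();im=env.capture('wrist');cv2.imwrite('pics/w2.png',im);print(o['wrist_force'])
```

```text
[-2.30779649  1.43494427  4.30118695]
```

View pics/w2.png

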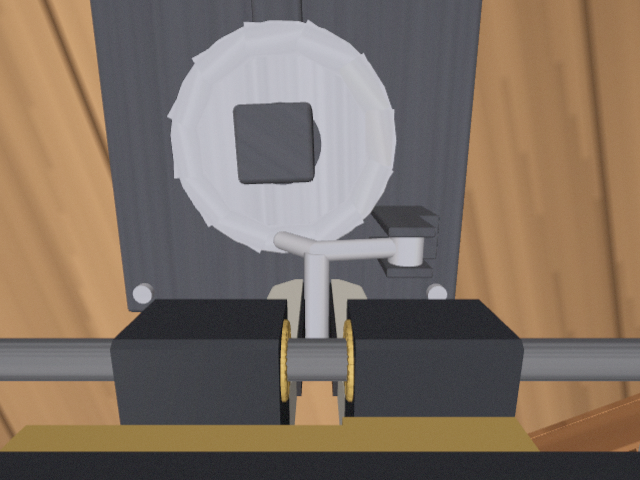

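carry_out:
  moves: "0 0.0015 -0.006 0 0 0 0.005;0 0.0025 -0.0055 0 0 0 0.005;0 0.003 -0.0045 0 0 0 0.005;0 0.0036 -0.0042 0 0 0 0.005;0 0.0042 -0.0035 0 0 0 0.005;0 0.0046 -0.0028 0 0 0 0.005;0 0.005 -0.0022 0 0 0 0.005;0 0.0054 -0.0013 0 0 0 0.005;0 0.0054 -0.0005 0 0 0 0.005;0 0.0055 0.0003 0 0 0 0.005;0 0 0 0 0 0 0.005"

```text
t: 4.25
tcp_pos: [532.3, -219.4, 101.1]
tcp_rot: [2.5, 1.898, 0.003]
wrist_force: [-1.2, -0.5, 2.3]
gripper_width: 9.8
```

carry_out:
  moves: "0 0.0054 0.001 0 0 0 0.005;0 0.0051 0.002 0 0 0 0.005;0 0.0047 0.0028 0 0 0 0.005;0 0.0044 0.0032 0 0 0 0.005;0 0.0032 0.0033 0 0 0 0.005;0 0.0028 0.0036 0 0 0 0.005;0 0 0 0 0 0 0.005"

```text
t: 4.95
tcp_pos: [555.2, -225.7, 84.1]
tcp_rot: [-2.502, -1.899, 0.0]
wrist_force: [-2.3, -1.0, -1.0]
gripper_width: 9.4
```

Run:
```python
from rig import env
from h import *
o=env.get_obs();im=env.capture('wrist');cv2.imwrite('pics/w3.png',im);print(o['wrist_force'])
```

```text
[-2.30289803 -1.02559444 -0.98952632]
```

View pics/w3.png

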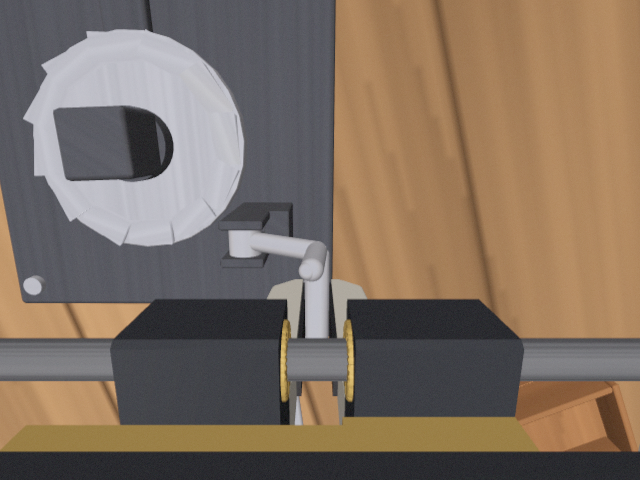

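carry_out:
  moves: "0 0 0 0 0 0 0.026;0 0 0 0 0 0 0.026;0 0 -0.02 0 0 0 0.026;0 0 -0.04 0 0 0 0.026;0 0 -0.045 0 0 0 0.045;0.022 -0.027 0 0 0 0 0.045;0.022 -0.027 0 0 0 0 0.045;0.023 -0.027 0 0 0 0 0.045;0 0 0 0 0 0.14 0.045;0 0 0 0 0 0.14 0.045;0 0 0 0 0 0.14 0.045;0 0 0 0 0 0.14 0.045"

```text
t: 6.2
tcp_pos: [495.8, -138.5, 190.6]
tcp_rot: [2.932, 1.127, 0.004]
wrist_force: [0.6, -0.1, 0.0]
gripper_width: 44.9
```

carry_out:
  moves: "0 0 0 0 0 0.14 0.045;0 0 0 0 0 0.14 0.045;0 0 0 0 0 0.14 0.045;0 0 0 0 0 0.14 0.045;0 0 0 0 0 0.14 0.045;0 0 0 0 0 0.14 0.045;0 0 0 0 0 0.13 0.045;0 0 0 0 0 0 0.045;0 0 0 0 0 0 0.045"

```text
t: 7.1
tcp_pos: [495.5, -138.7, 190.3]
tcp_rot: [-3.121, 0.356, -0.002]
wrist_force: [0.2, -0.5, 1.0]
gripper_width: 45.1
```

Run:
```python
from rig import env
from h import *
import pickle
o=env.get_obs();W=env.get_calibration('wrist');im=env.capture('wrist');cv2.imwrite('pics/w4.png',im);print(o['wrist_force'],o['qpos'])
pickle.dump((o,W),open('w4.pkl','wb'))
print(togo(o,[495.4,-139,77]))
```

```text
[ 0.222723   -0.49196642  0.96471007] [ 0.14995034  0.47241281  0.11717295  1.88398404 -0.07571556  0.78825507
 -1.49043603]
shift mm [ -0.2   0.4 113.3] yaw_y -1.798 tilt 0.07deg
```

View pics/w4.png

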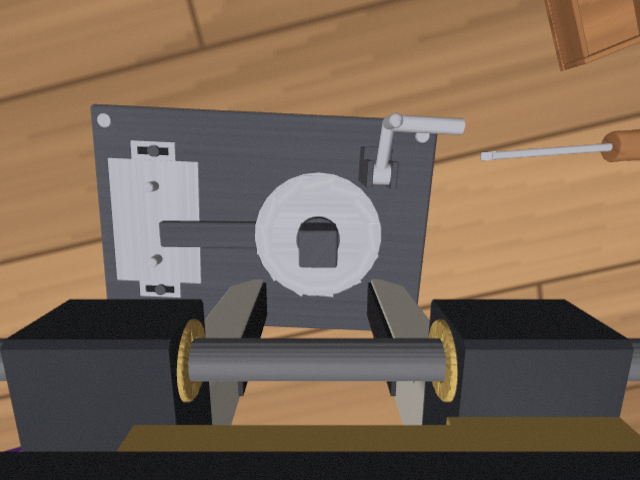

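carry_out:
  moves: "0 0 0.045 0 0 0 0.045;0 0 0.04 0 0 0 0.045;0 0 0.02 0 0 0 0.045;0 0 0.008 0 0 0 0.045;0 0 0 0 0 0 0.045;0 0 0 0 0 0 0.02;0 0 0 0 0 0 0.02;0 0 0 0 0 0 0.02;0 0 0 0 0 0 0.02"
  grip_force: 25

```text
t: 8.05
tcp_pos: [495.8, -139.5, 78.1]
tcp_rot: [3.12, -0.362, 0.004]
wrist_force: [-0.2, -0.2, 5.7]
gripper_width: 25.6
```

Run:
```python
from h import *
import pickle
from rig import env
o,W=pickle.load(open('w4.pkl','rb'))
def inv(P,th=TH,oo=O):
    d=np.array(P[:2])-oo;c,s=np.cos(th),np.sin(th);return np.array([c*d[0]+s*d[1],-s*d[0]+c*d[1]]).round(1)
for n,u,v,z in [('head',318,250,78),('corn--',None,0,0),('c +x+y',93,105,12),('c +x-y',437,121,12),('nest',110,158,16),('nest',198,160,16),('nest',200,283,16),('nest',117,278,16),('dow+',155,186,25),('dow-',158,260,25),('tip',161,222,38),('tip',161,245,38)]:
    if u is None: continue
    P=onz(W,u,v,z);print(n,P.round(1),inv(P))
o=env.get_obs();print(o['wrist_force'],o['wrist_torque'],o['gripper_width'],togo(o,[495.4,-139,77]))
```

```text
head [ 493.9 -140.5   78. ] [ -1.1 -58.3]
c +x+y [627.8   5.   12. ] [ 88.8 117.8]
c +x-y [ 556.3 -249.6   12. ] [  88.4 -146.7]
nest [587.    4.2  16. ] [ 49.7 106. ]
nest [569.9 -62.2  16. ] [51.1 37.5]
nest [472.4 -33.7  16. ] [-50.5  38.8]
nest [492.5  32.9  16. ] [-49.  108.3]
dow+ [558.4 -26.7  25. ] [30.5 68.6]
dow- [501.4  -9.9  25. ] [-28.9  69.4]
tip [531.7 -27.9  38. ] [ 5.1 60.3]
tip [514.7 -22.1  38. ] [-12.8  61.3]
[-0.1739799 -0.1555672  5.6940241] [ 0.00790614  0.13028966 -0.02502534] 25.578105466217814 shift mm [-0.5 -0.4  1.1] yaw_y -1.802 tilt 0.14deg
```

carry_out:
  moves: "0 0 0 0 0 -0.1 0.02;0 0 0 0 0 -0.1 0.02;0 0 0 0 0 -0.1 0.02;0 0 0 0 0 -0.1 0.02;0 0 0 0 0 -0.1 0.02;0 0 0 0 0 -0.1 0.02;0 0 0 0 0 -0.1 0.02;0 0 0 0 0 0 0.02"

```text
t: 8.85
tcp_pos: [495.8, -139.1, 78.1]
tcp_rot: [3.055, 0.733, 0.003]
wrist_force: [-0.1, 0.6, 5.3]
gripper_width: 26.0
```

carry_out:
  moves: "0 0 0 0 0 -0.12 0.02;0 0 0 0 0 -0.12 0.02;0 0 0 0 0 -0.12 0.02;0 0 0 0 0 -0.12 0.02;0 0 0 0 0 -0.12 0.02;0 0 0 0 0 -0.12 0.02;0 0 0 0 0 -0.12 0.02;0 0 0 0 0 -0.12 0.02;0 0 0 0 0 -0.12 0.02;0 0 0 0 0 -0.12 0.02;0 0 0 0 0 -0.12 0.02;0 0 0 0 0 0 0.02"

```text
t: 10.05
tcp_pos: [495.1, -138.7, 78.1]
tcp_rot: [1.963, 2.452, 0.001]
wrist_force: [-1.5, 0.1, 7.2]
gripper_width: 25.8
```

Run:
```python
from h import *
from rig import env
o=env.get_obs();print(o['wrist_force'],o['wrist_torque'],o['gripper_width'],togo(o,[495.4,-139,77]),o['qpos'])
```

```text
[-1.5177519   0.05688918  7.241461  ] [0.37412737 0.41430803 0.06696661] 25.820115404030393 shift mm [-0.3  0.2  1.1] yaw_y 0.220 tilt 0.04deg [ 0.54101564  0.68842275 -0.47497915  1.9730743   0.53578811  0.6047935
 -0.07067394]
```

carry_out:
  moves: "0 0 0 0 0 -0.04 0.02;0 0 0 0 0 -0.04 0.02;0 0 0 0 0 -0.04 0.02;0 0 0 0 0 0 0.02"

```text
t: 10.45
tcp_pos: [495.0, -138.7, 78.1]
tcp_rot: [1.815, 2.564, 0.0]
wrist_force: [-1.9, 1.4, 7.5]
gripper_width: 26.1
```

Run:
```python
from h import *
from rig import env
o=env.get_obs();print(o['wrist_force'],o['wrist_torque'],o['gripper_width'],togo(o,[495.4,-139,77]))
```

```text
[-1.91864338  1.41343572  7.50037818] [0.3383446  0.37667234 0.10716   ] 26.059897720713888 shift mm [-0.4  0.3  1.1] yaw_y 0.339 tilt 0.02deg
```

carry_out:
  moves: "0 0 0 0 0 -0.03 0.02;0 0 0 0 0 0 0.02"

```text
t: 10.65
tcp_pos: [495.0, -138.7, 78.1]
tcp_rot: [1.779, 2.589, 0.0]
wrist_force: [-1.9, 1.3, 6.7]
gripper_width: 25.9
```

Run:
```python
from h import *
from rig import env
o=env.get_obs();print(o['wrist_force'],o['wrist_torque'],o['gripper_width'],togo(o,[495.4,-139,77]))
```

```text
[-1.8693695   1.34561572  6.7490708 ] [ 0.34699137  0.35310035 -0.32874018] 25.88732842879386 shift mm [-0.4  0.3  1.1] yaw_y 0.366 tilt 0.02deg
```

carry_out:
  moves: "0 0 0 0 0 0 0.045;0 0 0 0 0 0 0.045;0 0 -0.03 0 0 0 0.045;0 0 -0.05 0 0 0 0.045;0 0 -0.05 0 0 0 0.045;0.035 0.026 -0.01 0 0 0 0.045;0.035 0.026 0 0 0 0 0.045;0.034 0.026 0 0 0 0 0.045;0 0 0 0 0 -0.133 0.045;0 0 0 0 0 -0.133 0.045;0 0 0 0 0 -0.133 0.045;0 0 0 0 0 -0.133 0.045"

```text
t: 11.85
tcp_pos: [530.3, -14.2, 216.7]
tcp_rot: [-1.025, -2.969, 0.001]
wrist_force: [0.2, 1.1, 0.1]
gripper_width: 44.9
```

carry_out:
  moves: "0 0 0 0 0 -0.133 0.045;0 0 0 0 0 -0.133 0.045;0 0 0 0 0 -0.133 0.045;0 0 0 0 0 0 0.045;0 0 0 0 0 0 0.045"

```text
t: 12.35
tcp_pos: [530.3, -14.4, 216.7]
tcp_rot: [-0.43, -3.111, -0.0]
wrist_force: [0.5, 0.1, -0.4]
gripper_width: 45.2
```

Run:
```python
from rig import env
from h import *
import pickle
o=env.get_obs();W=env.get_calibration('wrist');im=env.capture('wrist');cv2.imwrite('pics/w5.png',im);print(o['wrist_force'],o['qpos'])
pickle.dump((o,W),open('w5.pkl','wb'))
cv2.imwrite('pics/sc5.png',env.capture('scene'))
print(togo(o,[530.3,-14.2,200]),o['tcp_pos'])
```

```text
[ 0.50659671  0.08614299 -0.42838858] [ 0.56336135  0.61005675 -0.91956733  1.78817348  0.56042639  1.02913002
  0.72447687]
shift mm [ 0.1  0.2 16.7] yaw_y 1.296 tilt 0.03deg [530.31440128 -14.36463985 216.70933459]
```

View pics/w5.png

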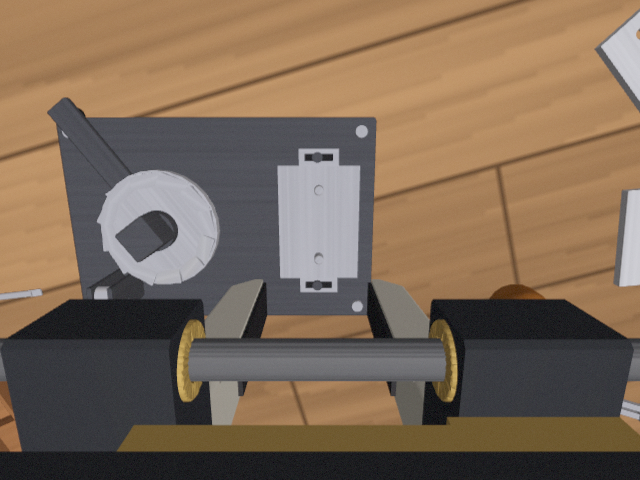

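View pics/sc5.png

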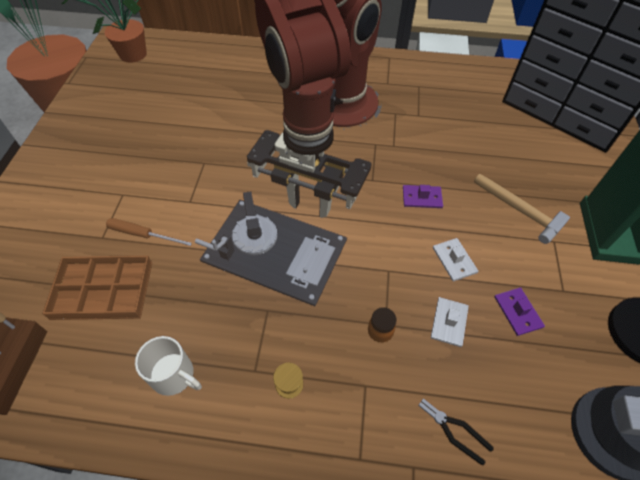

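Run:
```python
from h import *
import pickle
o,W=pickle.load(open('w5.pkl','rb'))
im=cv2.imread('pics/w5.png')
def inv(P,th=TH,oo=np.array([510.1,-86.4])):
    d=np.array(P[:2])-oo;c,s=np.cos(th),np.sin(th);return np.array([c*d[0]+s*d[1],-s*d[0]+c*d[1]]).round(2)
g=cv2.cvtColor(im,cv2.COLOR_BGR2GRAY).astype(float)
g=cv2.GaussianBlur(g,(3,3),0)
def edge_rows(rows,x0,x1,z,name):   # vertical edge
    P=[]
    for r in rows:
        d=np.abs(np.diff(g[r,x0:x1]));i=d.argmax()
        j=slice(max(i-2,0),i+3);u=x0+0.5+(d[j]*np.arange(len(d))[j]).sum()/d[j].sum()
        P.append(onz(W,u,r,z)[:2])
    fitl(P,name)
def edge_cols(cols,y0,y1,z,name):
    P=[]
    for c in cols:
        d=np.abs(np.diff(g[y0:y1,c]));i=d.argmax()
        j=slice(max(i-2,0),i+3);v=y0+0.5+(d[j]*np.arange(len(d))[j]).sum()/d[j].sum()
        P.append(onz(W,c,v,z)[:2])
    fitl(P,name)
def fitl(P,name):
    P=np.array(P,np.float32)
    vx,vy,x,y=cv2.fitLine(P,cv2.DIST_HUBER,0,0.01,0.01).ravel()
    a=np.arctan2(vy,vx); a=(a+np.pi/4)%(np.pi/2)-np.pi/4
    print(name,'angle %.4f'%a,'fixture',inv((x,y)))
edge_rows(range(175,270,5),265,295,16,'pad -y')
edge_rows(range(175,270,5),345,367,16,'pad +y')
edge_rows(range(150,290,5),365,385,12,'base +y')
edge_cols(range(110,290,6),105,130,12,'base +x')
k=3
cv2.imwrite('pics/w5c.png',cv2.resize(im[130:310,255:400],None,fx=3.3,fy=3.3,interpolation=cv2.INTER_CUBIC))
```

```text
pad -y angle -0.2758 fixture [-5.24 39.65]
pad +y angle -0.2757 fixture [ -3.11 109.93]
base +y angle -0.2748 fixture [ -4.46 123.18]
base +x angle -0.2760 fixture [-90.57 -26.64]
```

View pics/w5c.png

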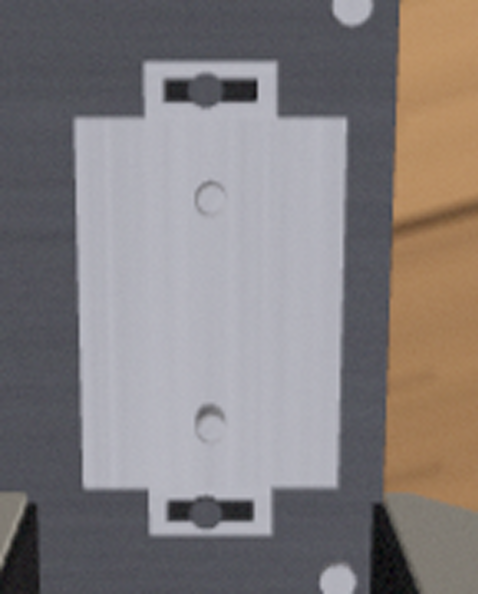

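carry_out:
  moves: "0.0165 0.0353 0.002 0 0 0 0.045;0.0165 0.0353 0.002 0 0 0 0.045;0.0165 0.0353 0.002 0 0 0 0.045;0.0165 0.0353 0.002 0 0 0 0.045;0.0165 0.0353 0.002 0 0 0 0.045;0.0165 0.0353 0.002 0 0 0 0.045;0.0165 0.0353 0.002 0 0 0 0.045;0.0165 0.0353 0.002 0 0 0 0.045;0 0 0 0 0 -0.127 0.045;0 0 0 0 0 -0.127 0.045;0 0 0 0 0 -0.127 0.045;0 0 0 0 0 -0.127 0.045"

```text
t: 13.65
tcp_pos: [479.0, 293.6, 201.0]
tcp_rot: [-0.377, 3.119, -0.001]
wrist_force: [-0.5, -0.7, 0.5]
gripper_width: 44.8
```

carry_out:
  moves: "0 0 0 0 0 -0.127 0.045;0 0 0 0 0 -0.125 0.045;0 0 0 0 0 0 0.045;0 0 0 0 0 0 0.045"

```text
t: 14.05
tcp_pos: [479.0, 293.4, 200.9]
tcp_rot: [0.754, -3.05, 0.0]
wrist_force: [-0.4, 0.3, 0.2]
gripper_width: 44.7
```

Run:
```python
from rig import env
from h import *
import pickle
o=env.get_obs();W=env.get_calibration('wrist');im=env.capture('wrist');cv2.imwrite('pics/w6.png',im);print(o['wrist_force'],o['qpos'])
pickle.dump((o,W),open('w6.pkl','wb'))
print(togo(o,[479.7,293.6,200]),o['tcp_pos'])
```

```text
[-0.37715688  0.27751179  0.24432537] [ 0.02010591  0.73573378 -1.05330141  1.72129889  0.70651186  1.11597738
  0.8010215 ]
shift mm [-0.7 -0.1  0.9] yaw_y 2.056 tilt 0.01deg [479.02766281 293.3517769  200.91995353]
```

View pics/w6.png

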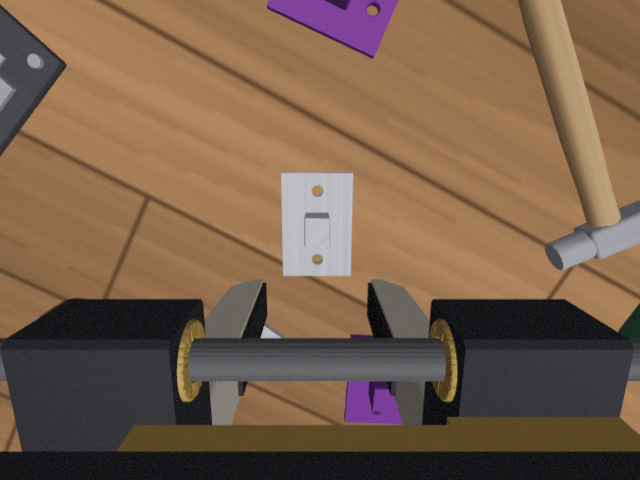

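Run:
```python
from h import *
import pickle
o,W=pickle.load(open('w6.pkl','rb'))
im=cv2.imread('pics/w6.png')
hsv=cv2.cvtColor(im,cv2.COLOR_BGR2HSV)
m=((hsv[...,1]<45)&(hsv[...,2]>90)).astype(np.uint8);m[:160]=0;m[280:]=0;m[:,:270]=0;m[:,365:]=0
c=max(cv2.findContours(m,cv2.RETR_EXTERNAL,cv2.CHAIN_APPROX_NONE)[0],key=cv2.contourArea)
P=np.array([onz(W,*p[0],8)[:2] for p in c],np.float32)
r=cv2.minAreaRect(P);print('rect',r)
bw=m[:]; 
for a,b in [((305,178),(330,202)),((305,248),(330,270))]:
    s=(hsv[a[1]:b[1],a[0]:b[0],1]>70);v,u=np.nonzero(s);print('hole',u.mean()+a[0],v.mean()+a[1],onz(W,u.mean()+a[0],v.mean()+a[1],7))
cv2.imwrite('pics/w6c.png',cv2.resize(im[165:285,270:365],None,fx=5,fy=5,interpolation=cv2.INTER_CUBIC))
print(togo(o,[r[0][0],r[0][1],200]))
```

```text
rect ((478.5308837890625, 291.951416015625), (90.24369812011719, 60.0386962890625), 27.56144142150879)
hole 316.61842105263156 190.0 [451.90186521 278.10000833   7.        ]
hole 316.5 257.8888888888889 [504.70842277 305.68247198   7.        ]
shift mm [ 1.1 -1.   0.9] yaw_y 2.056 tilt 0.01deg
```

View pics/w6c.png

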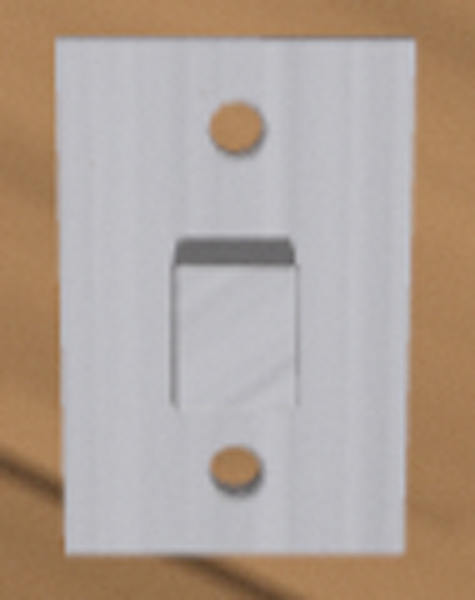

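carry_out:
  moves: "0.0005 -0.0005 0.045 0 0 0 0.045;0 0 0.045 0 0 0 0.045;0 0 0.04 0 0 0 0.045;0 0 0.022 0 0 0 0.045;0 0 0.009 0 0 0 0.045;0 0 0.004 0 0 0 0.045;0 0 0 0 0 0 0.03;0 0 0 0 0 0 0.024;0 0 0 0 0 0 0.015;0 0 0 0 0 0 0.015;0 0 0 0 0 0 0.015"
  grip_force: 25

```text
t: 15.2
tcp_pos: [479.3, 293.1, 37.0]
tcp_rot: [-0.758, 3.047, 0.001]
wrist_force: [-1.2, -1.0, 4.3]
gripper_width: 20.3
```

carry_out:
  moves: "0 0 -0.005 0 0 0 0.015;0 0 -0.02 0 0 0 0.015;0 0 -0.045 0 0 0 0.015;0 0 -0.045 0 0 0 0.015;0 0 0 0 0 0 0.015;0 0 0 0 0 0 0.015"

```text
t: 15.8
tcp_pos: [479.0, 292.4, 151.6]
tcp_rot: [-0.759, 3.047, -0.001]
wrist_force: [0.4, 0.2, -1.9]
gripper_width: 19.8
```

Run:
```python
from rig import env
from h import *
import pickle
o=env.get_obs();W=env.get_calibration('wrist');im=env.capture('wrist');cv2.imwrite('pics/w7.png',im);print(o['wrist_force'],o['wrist_torque'],o['gripper_width'])
pickle.dump((o,W),open('w7.pkl','wb'))
print(togo(o,[479.7,293.6,200]),o['tcp_pos'])
```

```text
[ 0.44494713  0.2273273  -1.85607913] [ 0.0537685  -0.13654613  0.06668626] 19.788784497381766
shift mm [ -1.3   0.7 -48.4] yaw_y 2.059 tilt 0.08deg [478.9832606  292.39599606 151.56557576]
```

View pics/w7.png

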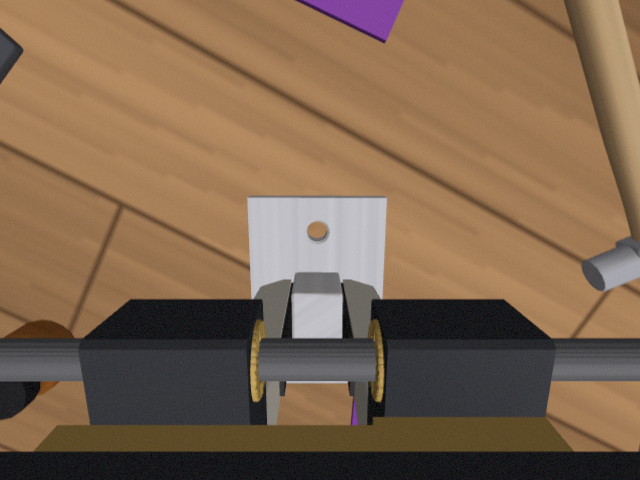

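Run:
```python
from h import *
import pickle
o,W=pickle.load(open('w7.pkl','rb')); M=tool(o)
z=o['tcp_pos'][2]-29
for n,u,v in [('hole',317.5,231),('TL',248,197),('TR',386.5,197)]:
    print(n,(M.T@(onz(W,u,v,z)-o['tcp_pos'])).round(2))
o,W=pickle.load(open('w5.pkl','rb')); M=tool(o)
for n,u,v,z in [('dow',318.6,190,28),('dow',318.6,258,28),('pT',277.5,165.5,16),('pT',360.5,165.5,16),('pB',280.5,278.5,16),('pB',357.5,278.5,16)]:
    print(n,(M.T@(onz(W,u,v,z)-o['tcp_pos'])).round(2))
im=cv2.imread('pics/w7.png')
cv2.imwrite('pics/w7c.png',cv2.resize(im[185:285,235:400],None,fx=4,fy=4,interpolation=cv2.INTER_CUBIC))
im=cv2.imread('pics/w5.png')
cv2.imwrite('pics/w5d.png',cv2.resize(im[175:275,285:350],None,fx=6,fy=6,interpolation=cv2.INTER_CUBIC))
```

```text
hole [31.12 -0.45 28.97]
TL [ 46.14 -30.36  28.97]
TR [46.04 29.28 28.93]
dow [3.0800e+01 1.5000e-01 1.8872e+02]
dow [-2.795e+01  1.100e-01  1.887e+02]
pT [ 50.28 -34.67 200.74]
pT [ 50.15  35.77 200.73]
pB [-50.74 -34.53 200.68]
pB [-50.85  35.55 200.68]
```

View pics/w5d.png

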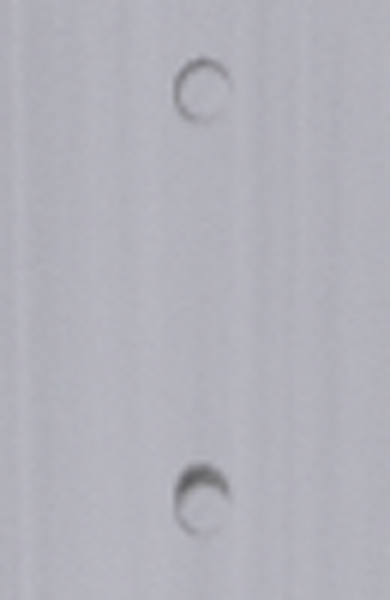

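View pics/w7c.png

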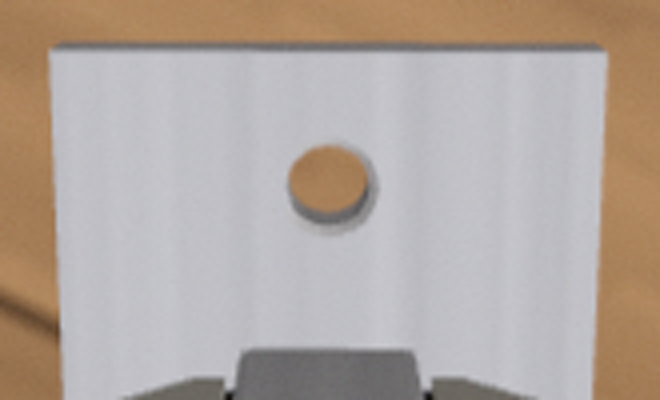

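carry_out:
  moves: "0 0 0 0 0 0.12 0.015;0 0 0 0 0 0.13 0.015;0 0 0 0 0 0.13 0.015;0 0 0 0 0 0.13 0.015;0 0 0 0 0 0.13 0.015;0 0 0 0 0 0.12 0.015;0 0 0 0 0 0.003 0.015;-0.01 -0.021 0 0 0 0 0.015;-0.0166 -0.035 0 0 0 0 0.015;-0.0166 -0.035 0 0 0 0 0.015;-0.0166 -0.035 0 0 0 0 0.015;-0.0166 -0.035 0 0 0 0 0.015"

```text
t: 17.05
tcp_pos: [508.1, 114.9, 149.7]
tcp_rot: [-0.425, -3.11, 0.002]
wrist_force: [0.0, 0.2, -2.0]
gripper_width: 19.8
```

carry_out:
  moves: "-0.0166 -0.035 0 0 0 0 0.015;-0.0166 -0.035 0 0 0 0 0.015;-0.0166 -0.035 0 0 0 0 0.015;-0.007 -0.014 0.01 0 0 0 0.015;0 0 0.02 0 0 0 0.015;0 0 0.02 0 0 0 0.015;0 0 0.01 0 0 0 0.015;0 0 0 0 0 0 0.015;0 0 0 0 0 0 0.015"

```text
t: 17.95
tcp_pos: [531.1, -12.1, 91.0]
tcp_rot: [-0.427, -3.112, -0.001]
wrist_force: [-0.1, -0.4, -1.9]
gripper_width: 19.7
```

Run:
```python
from rig import env
from h import *
import pickle
o=env.get_obs();W=env.get_calibration('wrist');im=env.capture('wrist');cv2.imwrite('pics/w8.png',im);print(o['wrist_force'],o['wrist_torque'],o['gripper_width'])
pickle.dump((o,W),open('w8.pkl','wb'))
print(togo(o,[531.2,-13.3,65],1.296),o['tcp_pos'])
```

```text
[-0.13868005 -0.44542948 -1.8549953 ] [ 0.03031774 -0.2139528   0.05610527] 19.7289142815332
shift mm [-0.4 -1.1 26. ] turn z 0.002 yaw_y 1.298 tilt 0.04deg [531.11714484 -12.104475    90.96696925]
```

View pics/w8.png

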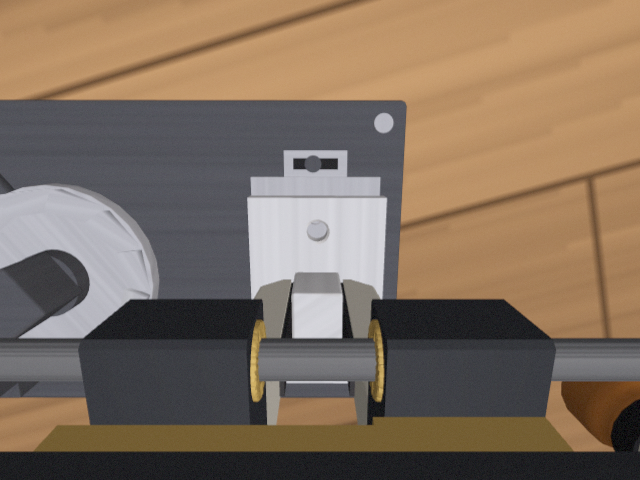

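Run:
```python
from h import *
import pickle
o,W=pickle.load(open('w8.pkl','rb')); M=tool(o);t=o['tcp_pos']
for n,u,v,z in [('hole',317.5,231,t[2]-29),('TL',248,197,t[2]-29),('TR',386.5,197,t[2]-29),('padL',251,178,16),('padR',380,178,16),('dowel',317,230,28)]:
    print(n,(M.T@(onz(W,u,v,z)-t)).round(2))
im=cv2.imread('pics/w8.png')
cv2.imwrite('pics/w8c.png',cv2.resize(im[165:275,240:395],None,fx=5,fy=5,interpolation=cv2.INTER_CUBIC))
```

```text
hole [30.24 -1.03 29.01]
TL [ 45.27 -30.96  29.  ]
TR [45.17 28.73 29.04]
padL [ 49.74 -36.9   74.96]
padR [49.62 32.88 75.01]
dowel [23.49 -1.25 62.98]
```

View pics/w8c.png

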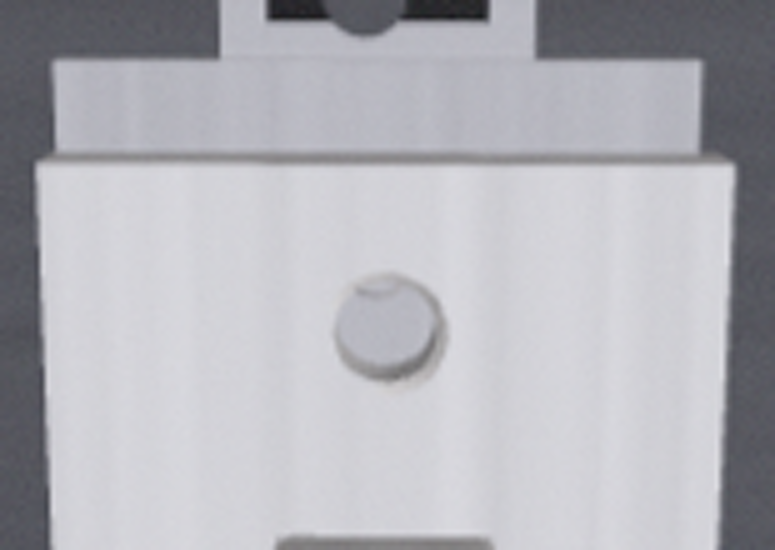

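carry_out:
  moves: "-0.0005 -0.001 0.005 0 0 0.002 0.015;0 0 0.008 0 0 0 0.015;0 0 0.006 0 0 0 0.015;0 0 0 0 0 0 0.015;0 0 0 0 0 0 0.015"

```text
t: 18.5
tcp_pos: [531.2, -14.0, 71.8]
tcp_rot: [-0.433, -3.111, -0.0]
wrist_force: [-0.8, 0.2, -1.9]
gripper_width: 19.7
```

Run:
```python
from rig import env
from h import *
import pickle
o=env.get_obs();W=env.get_calibration('wrist');im=env.capture('wrist');cv2.imwrite('pics/w9.png',im);print(o['wrist_force'],o['wrist_torque'],o['gripper_width'])
cv2.imwrite('pics/w9c.png',cv2.resize(im[165:275,240:395],None,fx=5,fy=5,interpolation=cv2.INTER_CUBIC))
print(togo(o,[531.2,-13.3,65],1.296),o['tcp_pos'])
```

```text
[-0.82084604  0.18036131 -1.86553124] [ 0.04144201 -0.1292999   0.01643718] 19.72919680394076
shift mm [0.2 0.6 6.8] turn z -0.002 yaw_y 1.294 tilt 0.02deg [531.2055614  -13.97547043  71.77882774]
```

View pics/w9c.png

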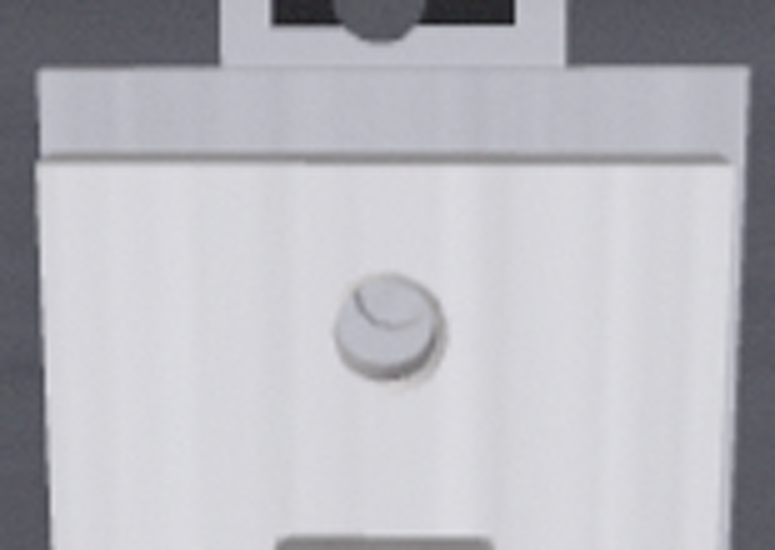

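Run:
```python
from rig import env
from h import *
o=env.get_obs();W=env.get_calibration('wrist');M=tool(o);t=o['tcp_pos']
for n,u,v,z in [('hole near',317.5,165+381/5,t[2]-29),('hole far',317.5,165+271/5,t[2]-29),('holeL',240+333/5,231,t[2]-29),('holeR',240+445/5,231,t[2]-29),('cap near',240+390/5,165+325/5,28),('padL',240+38/5,165+68/5,16),('padR',240+749/5,165+68/5,16),('TL',240+37/5,165+163/5,t[2]-29),('TR',240+731/5,165+163/5,t[2]-29)]:
    print(n,(M.T@(onz(W,u,v,z)-t)).round(2))
```

```text
hole near [25.65 -1.08 29.  ]
hole far [35.54 -1.07 29.  ]
holeL [30.28 -5.87 29.  ]
holeR [30.26  3.98 29.  ]
cap near [27.54 -0.82 44.01]
padL [ 50.97 -35.51  56.  ]
padR [50.84 34.68 56.01]
TL [ 45.04 -31.27  28.99]
TR [44.93 28.55 29.  ]
```

carry_out:
  moves: "0.0004 0.0009 0 0 0 0 0.015;0 0 0.003 0 0 0 0.015;0 0 0.002 0 0 0 0.015;0 0 0.001 0 0 0 0.015;0 0 0.001 0 0 0 0.015;0 0 0 0 0 0 0.015"

```text
t: 19.15
tcp_pos: [531.1, -13.1, 64.8]
tcp_rot: [-0.433, -3.111, -0.0]
wrist_force: [0.5, 0.2, -1.8]
gripper_width: 19.8
```

carry_out:
  moves: "0 0 0.001 0 0 0 0.015;0 0 0.001 0 0 0 0.015;0 0 0 0 0 0 0.015"

```text
t: 19.45
tcp_pos: [531.1, -13.1, 62.9]
tcp_rot: [-0.433, -3.111, 0.0]
wrist_force: [-0.4, -0.2, -1.7]
gripper_width: 19.7
```

Run:
```python
from rig import env
from h import *
o=env.get_obs();W=env.get_calibration('wrist');im=env.capture('wrist');cv2.imwrite('pics/w10.png',im);print(o['wrist_force'],o['wrist_torque'],o['gripper_width'])
cv2.imwrite('pics/w10c.png',cv2.resize(im[165:275,240:395],None,fx=5,fy=5,interpolation=cv2.INTER_CUBIC))
print(togo(o,[531.2,-13.3,65],1.296),o['tcp_pos'])
```

```text
[-0.37793574 -0.23594391 -1.66649484] [ 0.0094214  -0.17710243  0.0102438 ] 19.725653842316937
shift mm [-0.2 -0.2 -2.1] turn z -0.002 yaw_y 1.294 tilt 0.01deg [531.09747892 -13.11002921  62.86751854]
```

View pics/w10c.png

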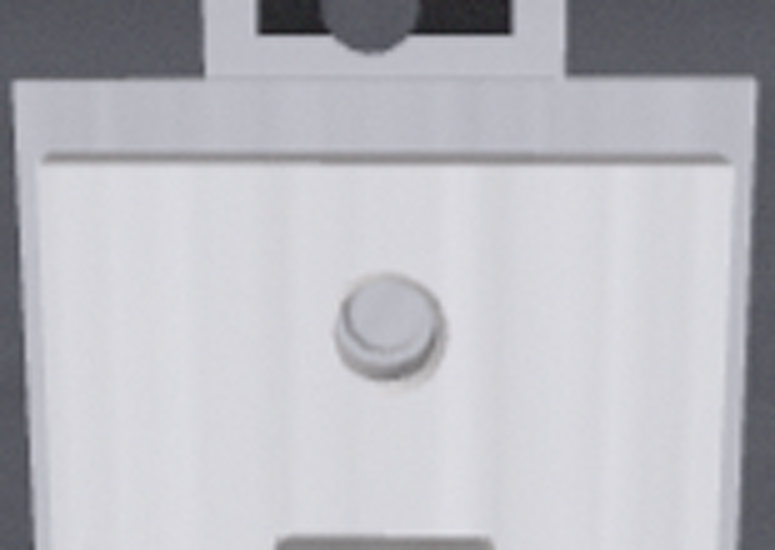

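carry_out:
  moves: "0 0 0.001 0 0 0 0.015;0 0 0.001 0 0 0 0.015;0 0 0.001 0 0 0 0.015;0 0 0 0 0 0 0.015"

```text
t: 19.9
tcp_pos: [531.0, -13.1, 59.8]
tcp_rot: [-0.433, -3.111, -0.0]
wrist_force: [-0.1, -0.5, -2.8]
gripper_width: 19.7
```

carry_out:
  moves: "0 0 0.001 0 0 0 0.015;0 0 0.001 0 0 0 0.015;0 0 0.001 0 0 0 0.015;0 0 0 0 0 0 0.015"

```text
t: 20.3
tcp_pos: [531.1, -13.1, 56.8]
tcp_rot: [-0.433, -3.111, 0.0]
wrist_force: [-0.5, 0.2, -2.3]
gripper_width: 19.9
```

carry_out:
  moves: "0 0 0.001 0 0 0 0.015;0 0 0.001 0 0 0 0.015;0 0 0 0 0 0 0.015"

```text
t: 20.6
tcp_pos: [531.1, -13.0, 54.8]
tcp_rot: [-0.433, -3.111, -0.0]
wrist_force: [0.1, 0.1, -2.5]
gripper_width: 19.8
```

Sliding down freely; now feel for the nest face.

carry_out:
  moves: "0 0 0.0007 0 0 0 0.015;0 0 0.0006 0 0 0 0.015;0 0 0 0 0 0 0.015"

```text
t: 20.9
tcp_pos: [531.1, -13.1, 53.6]
tcp_rot: [-0.433, -3.111, -0.0]
wrist_force: [0.7, -0.6, -1.3]
gripper_width: 20.0
```

carry_out:
  moves: "0 0 0.0005 0 0 0 0.015;0 0 0 0 0 0 0.015"

```text
t: 21.1
tcp_pos: [531.1, -13.1, 53.1]
tcp_rot: [-0.433, -3.112, -0.0]
wrist_force: [0.3, -0.5, -1.7]
gripper_width: 19.9
```

carry_out:
  moves: "0 0 0.0005 0 0 0 0.015;0 0 0 0 0 0 0.015"

```text
t: 21.3
tcp_pos: [531.1, -13.0, 53.0]
tcp_rot: [0.433, 3.111, -0.0]
wrist_force: [-1.2, -0.6, 2.6]
gripper_width: 19.8
```

Contact at the nest face (TCP z 53.0, as predicted; force sign turned). One more tiny press, then look, release and rise.

carry_out:
  moves: "0 0 0.0004 0 0 0 0.015;0 0 0 0 0 0 0.015"

```text
t: 21.5
tcp_pos: [531.1, -13.0, 53.0]
tcp_rot: [0.433, 3.111, -0.001]
wrist_force: [-2.2, -0.4, 5.5]
gripper_width: 19.7
```

carry_out:
  moves: "0 0 0 0 0 0 0.026;0 0 0 0 0 0 0.032;0 0 0 0 0 0 0.036;0 0 0 0 0 0 0.036;0 0 -0.01 0 0 0 0.036;0 0 -0.03 0 0 0 0.036;0 0 -0.05 0 0 0 0.036;0 0 -0.05 0 0 0 0.036;0 0 -0.02 0 0 0 0.036;0 0 0 0 0 0 0.036"

```text
t: 22.5
tcp_pos: [533.1, -12.1, 216.4]
tcp_rot: [0.432, 3.104, 0.002]
wrist_force: [0.2, -0.1, 0.1]
gripper_width: 36.1
```

Run:
```python
from rig import env
from h import *
o=env.get_obs();W=env.get_calibration('wrist');im=env.capture('wrist');cv2.imwrite('pics/w11.png',im)
s=env.capture('side');cv2.imwrite('pics/s11.png',cv2.resize(s[150:310,210:420],None,fx=3.7,fy=3.7,interpolation=cv2.INTER_CUBIC))
s=env.capture('scene');cv2.imwrite('pics/sc11.png',s)
print(o['wrist_force'],o['tcp_pos'])
```

```text
[ 0.19464683 -0.06234913  0.0548459 ] [533.06592695 -12.09709649 216.42177999]
```

View pics/w11.png

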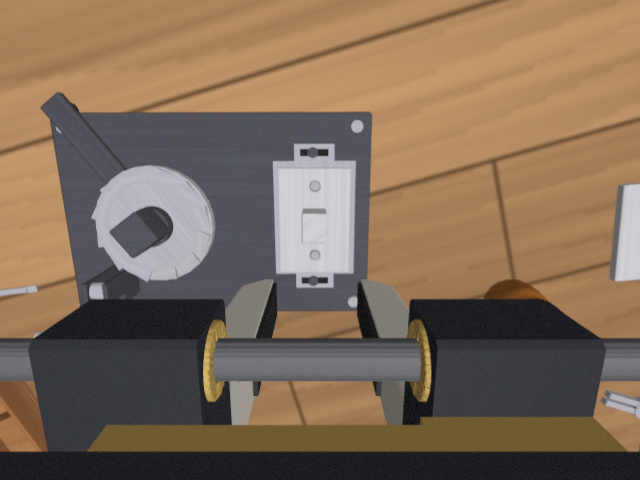

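View pics/s11.png

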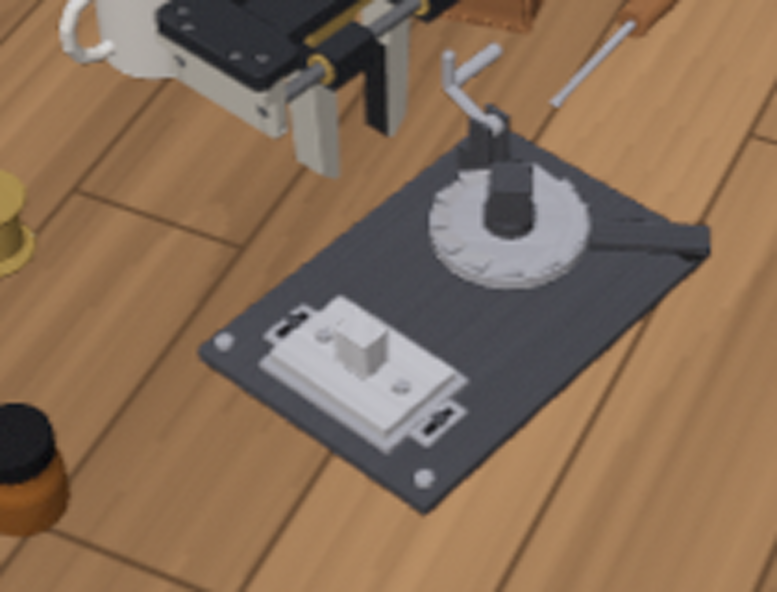

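View pics/sc11.png

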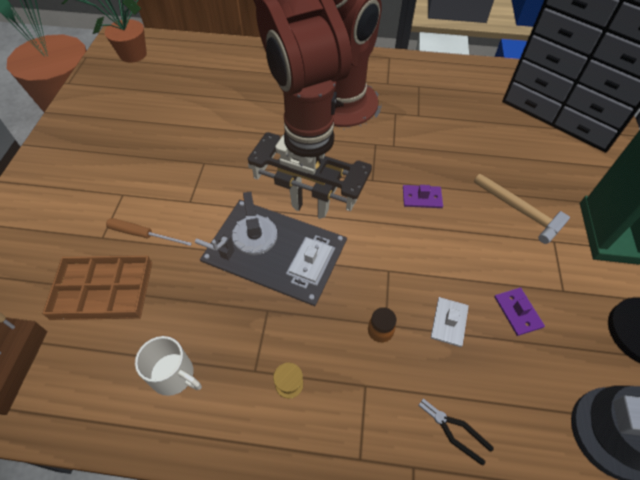

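Run:
```python
from rig import env
from h import *
W=env.get_calibration('wrist')
a=onz(W,60,100,38)[:2];b=onz(W,112,155,38)[:2];d=a-b
print('clamp',(np.arctan2(d[1],d[0])+0.275-np.pi/2)%(2*np.pi))
print(env.close_job())
```

```text
clamp 2.2690640386521466
the job is handed in; nothing more can be done
None
```

The job is done and handed in at about 22.7 s of the 69 s allowed. The plate with the two holes is seated on both dowels, with the clamp open and the pawl thrown back.

- **Pawl:** I gripped the lifting pin, swung it over to about 2.4 rad and let go. The last pictures still show it lying back.
- **Clamp:** I turned the head backwards until the wrist torque rose to about 0.33 N m. That was at about 2.21 rad by the tool's turn, so it was against its stop. A rough reading of the arm in the last wrist picture gave 2.27 rad, which agrees within its accuracy.
- **Plate:** I lined the holes up with the dowels by looking through one hole from the wrist camera. It then slid down in steps of 1 mm or less with no jamming. It touched the nest face at TCP height 53.0 mm, the predicted value, with about 5 N of press. I opened the fingers only after that contact.
- **Last pictures:** The plate lies flat in the nest with both dowels showing in its holes. The gripper is clear and the wrist force is about zero. The blank plate, jar, screwdriver and purple look-alikes look unmoved.

The cameras and the touch measurements disagreed by up to about 2 mm on where the fixture stands. I settled the final alignment on the view through the hole.

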